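# Put the serving tongs away in their trays

### The arm

A 6-joint arm with a two-finger parallel gripper is mounted at the origin on a cart in front of the work surface, level with it; the furniture and walls round the work are solid. World frame = base frame: x ahead of the robot, y to its left, z up, the work surface at z = 0. Lengths are in mm, angles in degrees, forces in N, time in s.
With the tool pointing down it reaches from about 350 to 875 mm from the base axis. Payload 4.2 kg.
Tool frame: the origin (TCP) lies at the centre of the arm's flange, where the gripper is bolted on; the fingertips stand 182 mm ahead of it and the grasp point (between the pads) lies 164 mm ahead of it; y points along the fingers, x is the direction in which the jaws open and shut, and the axes are right-handed (so a half turn about y gives the same grasp; the last joint's range is limited). The gripper opens to 87 mm and grips with 3 to 60 N. Pads are 19 mm wide; open, the fingers measure 117 mm over their backs; the gripper's body (75 mm by 190 mm) begins 51 mm behind the grasp point.
Start: joints at [-55.714, 22.042, 0.453, 0, -68.411, -14.817], TCP at [208.327, -589.237, 404.75] pointing down, gripper open.
Joint ranges: [-179.83, 179.83], [-69.29, 118.12], [-61.27, 80.66], [-181.25, 117.63], [-171.15, -9.14], [-177.46, 177.46]. Speed limits (degrees/s): [159.86, 159.86, 180, 180, 180, 180].

### API

Orientations are given as a 3x3 rotation matrix whose columns are the frame's x, y, z axes.
In Python, from plant import * gives the robot as it stands.
- The arm moves only by the shell command python3 -m handwheel 'ROWS' [OPENING]. ROWS is JSON, a list of rows, each a list of 4 numbers: the shift along the tool's x, y, z in units of 20 cm (1.0 is 20 cm), then the turn about the tool's y in units of 90 degrees (1.0 is 90 degrees). In form: [[x, y, z, spin], ...]. A call has 1 to 20 rows; each row is the pose to reach, as a shift and turn from the pose commanded when the call began, along the tool's axes at that moment; what a row does not reach only later rows make up. A row lasts 1/10 s, in which the tool goes at most 50 mm and 8.59 degrees, less where a joint would pass 70% of its speed; a pose out of reach is approached as far as the arm can. A call with a number of a shift or a turn outside -1 to 1 is refused whole. A call with a gripper value outside its range is refused whole. OPENING is the opening, from 0 (shut) to 1 (fully open), set as the call begins (- or left out, the last holds). The fingers move at their own pace and stop on an object; the grip force is fixed at half the most. Time passes only in rows, so rows that repeat a pose let the fingers close. It gives the time, the measured TCP pose, the force and the opening at its end, in the units of the state.
- state(): the state, without advancing time (a new reading comes with each control period).
- capture(name): name is "side" or "top" or "wrist"; returns the picture (400x640x3 uint8, red, green, blue); there is no depth.
- camera_model(name): a dict with "camera_matrix" (3x3 intrinsics, pixels), "rvec" (rotation vector, rad) and "tvec" (3), from world to camera coordinates, as OpenCV has them. Camera axes: x right, y down, z forward; pixel columns grow to the right and rows downward; lengths in mm; the calibration is good to about 2 mm. A picture is of the moment at which its call begins: read the wrist's pose just before it. camera_model takes no time and is no camera call; for the wrist camera it gives the pose at the moment of the call.
- finish_job(): hands the job in, once; it reports no verdict.
The state is a dict: "time_s": time; "joint_pos": joint angles; "qd": joint speeds; "tau": joint torques, N m; "tool_pos": TCP position; "eef_rot": TCP orientation; "ft_force": force on the tool from outside, world axes, zero at the start; "ft_torque": the same for the moment, N m; "width": opening from 0.0 (shut) to 1.0 (fully open).
Only numpy, scipy, OpenCV 4.12 (cv2) and the standard library are available. Lean on these libraries where they do the work, as an engineer would, in place of code of your own. Each camera call takes 0.05 s, during which the arm holds its last target.

### The job

Put the three pairs of steel serving tongs away for the night: fold each pair shut and lay it flat on the floor of the wooden tray made for its length, the longest tongs in the longest tray, the middle ones in the middle tray and the shortest in the shortest (either way round). Leave the teaspoon where it lies.

Things in the scene. Friction and masses are not known exactly. Their poses are not given: they have to be found in the camera images.
- large_tongs: Longest of three steel tongs, on its side (arms open level). 160 mm long, 24 wide when shut, 20 high, about 90 g. Frame of the -y arm: origin at mid-length of the shut tongs, underside; x from pivot (x=-80 mm) to tips (+80), z up. The other arm swings to +y, turning the midline by half the joint angle. Squeezing the straight part at mid-length (under 70 wide) shuts it.
- large_tongs_arm (a joint): Opening angle of the longest tongs, rad: 0 is shut, 0.2 to 0.3 at the start. No spring: the pivot has a little friction and stays where it is left.
- large_tray: Longest of three shallow wooden trays, cork floor, fixed. 186 x 48 x 22 mm outside, 176 x 38 inside, floor 4 mm above the worktop; next tray 70 to 115 mm away between centre lines. Each long wall has a 60 mm notch at mid-length, open down to the floor, where fingers reach in beside the tongs. Origin: centre of underside; x along its length, z up; both ends alike.
- medium_tongs: Middle-sized of three steel tongs, on its side (arms open level). 130 mm long, 22 wide when shut, 19 high, about 70 g. Frame of the -y arm: origin at mid-length of the shut tongs, underside; x from pivot (x=-65 mm) to tips (+65), z up. The other arm swings to +y, turning the midline by half the joint angle. Squeezing the straight part at mid-length (under 70 wide) shuts it.
- medium_tongs_arm (a joint): Opening angle of the middle-sized tongs, rad: 0 is shut, 0.22 to 0.36 at the start. No spring: the pivot has a little friction and stays where it is left.
- medium_tray: Middle-sized of three shallow wooden trays, cork floor, fixed. 156 x 46 x 22 mm outside, 146 x 36 inside, floor 4 mm above the worktop; next tray 70 to 115 mm away between centre lines. Each long wall has a 60 mm notch at mid-length, open down to the floor, where fingers reach in beside the tongs. Origin: centre of underside; x along its length, z up; both ends alike.
- small_tongs: Shortest of three steel tongs, on its side (arms open level). 100 mm long, 20 wide when shut, 18 high, about 50 g. Frame of the -y arm: origin at mid-length of the shut tongs, underside; x from pivot (x=-50 mm) to tips (+50), z up. The other arm swings to +y, turning the midline by half the joint angle. Squeezing the straight part at mid-length (under 70 wide) shuts it.
- small_tongs_arm (a joint): Opening angle of the shortest tongs, rad: 0 is shut, 0.26 to 0.46 at the start. No spring: the pivot has a little friction and stays where it is left.
- small_tray: Shortest of three shallow wooden trays, cork floor, fixed. 126 x 44 x 22 mm outside, 116 x 34 inside, floor 4 mm above the worktop; next tray 70 to 115 mm away between centre lines. Each long wall has a 60 mm notch at mid-length, open down to the floor, where fingers reach in beside the tongs. Origin: centre of underside; x along its length, z up; both ends alike.
- teaspoon: A loose steel teaspoon, 132 x 26 x 9 mm, lying near the tongs; not part of the job. Origin: centre of its underside, x along its length.

How it is judged:
By the outcome, as a careful person would: the job done as asked, in the order asked, and still so for the second after the job is handed in, with the robot touching nothing.
It also fails if it takes over 80 s, if anything falls off the work surface, if the arm or the gripper's body presses on something with over 40 N, if the wrist force passes 120 N, or if a joint passes its speed limit or range.

## Working session

There is one attempt and no reset: what is moved stays moved. The work goes in short steps, Python scripts to look and compute and a shell command to move; the robot and the scene stay as the last step left them, time stands still between calls to the robot, and variables do not carry over. Pictures are saved under pics/ and viewed, and the job is handed in when it is done.

```bash
mkdir -p pics; ls
python3 - <<'E'
from plant import *
import cv2
s=state(); print(s['time_s'],s['tool_pos'],s['eef_rot'],s['ft_force'],s['width'])
for n in ('top','side'):
    cv2.imwrite(f'pics/{n}0.png',cv2.cvtColor(capture(n),cv2.COLOR_RGB2BGR)); print(n,camera_model(n))
print(camera_model('wrist'))
E
```

```text
pics
0.0 [ 208.27888686 -589.06341462  403.66057531] [[-3.33127191e-01 -7.96332545e-04 -9.42881562e-01]
 [ 9.42879394e-01  2.02349846e-03 -3.33128134e-01]
 [ 2.17320016e-03 -9.99997636e-01  7.67631914e-05]] [-0.34412148  0.19029339  1.26387925] 0.9998152440767828
top {'camera_matrix': array([[365.99759792,   0.        , 316.78422557],
       [  0.        , 365.99759792, 196.56761083],
       [  0.        ,   0.        ,   1.        ]]), 'rvec': array([ 2.15681831, -2.17687265,  0.11945966]), 'tvec': array([ 40.02333222, 531.97688057, 840.78011612])}
side {'camera_matrix': array([[405.57321643,   0.        , 317.50196006],
       [  0.        , 405.57321643, 203.52255188],
       [  0.        ,   0.        ,   1.        ]]), 'rvec': array([ 2.1936573 , -0.08132371,  0.03074699]), 'tvec': array([-512.3013503 ,   72.14112495,  814.50213702])}
{'camera_matrix': array([[316.13876224,   0.        , 319.73716786],
       [  0.        , 316.13876224, 200.84875034],
       [  0.        ,   0.        ,   1.        ]]), 'rvec': array([-1.71051777, -2.41876983, -0.34200873]), 'tvec': array([624.12043395, -33.10110237, 391.61049031])}
```

View pics/top0.png

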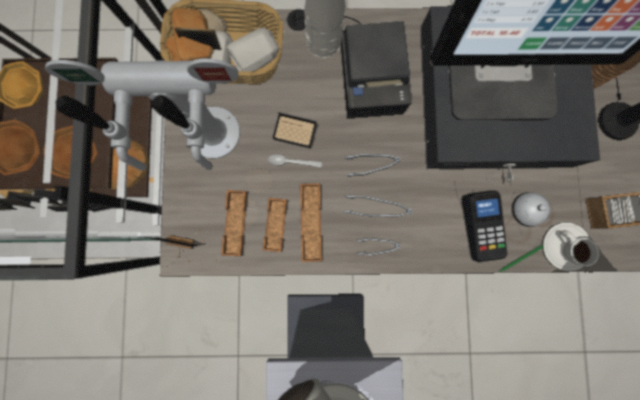

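View pics/side0.png

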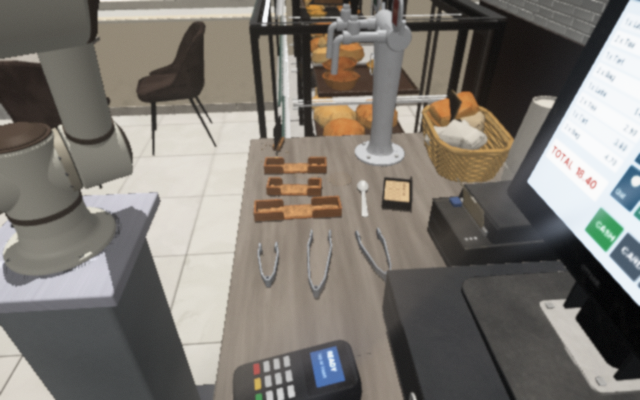

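The top view shows the medium tray at about (235,223), the small one at (275,225) and the large one at (312,222). The tongs are at (372,163) medium, (378,207) large and (378,245) small, with their pivots to the right. The spoon is at (295,161). Next I'll get rough world positions.

```bash
cat > h.py <<'E'
from plant import *
import cv2, numpy as np
def ray(m,uv):
    R=cv2.Rodrigues(m['rvec'])[0]; c=-R.T@m['tvec']
    p=cv2.undistortPoints(np.array(uv,float).reshape(-1,1,2),m['camera_matrix'],None).reshape(-1,2)
    return c,np.c_[p,np.ones(len(p))]@R
def onto(m,uv,z):
    c,d=ray(m,uv); return c+d*((z-c[2])/d[:,2])[:,None]
def tri(m1,a,m2,b):
    P=[m['camera_matrix']@np.c_[cv2.Rodrigues(m['rvec'])[0],m['tvec']] for m in (m1,m2)]
    X=cv2.triangulatePoints(P[0],P[1],np.array(a,float).reshape(-1,2).T,np.array(b,float).reshape(-1,2).T); return (X[:3]/X[3]).T
def save(n,im): cv2.imwrite('pics/'+n,cv2.cvtColor(im,cv2.COLOR_RGB2BGR))
def proj(m,X): return cv2.projectPoints(np.array(X,float).reshape(-1,1,3),m['rvec'],m['tvec'],m['camera_matrix'],None)[0].reshape(-1,2)
np.set_printoptions(precision=1,suppress=True)
E
python3 - <<'E'
from h import *
m=camera_model('top')
for n,p in dict(med=[(235,223)],small=[(275,225)],large=[(312,222)],tm=[(345,163),(400,157)],tl=[(345,207),(410,211)],ts=[(360,245),(398,246)],spoon=[(270,158),(322,164)]).items(): print(n,onto(m,p,10))
w=camera_model('wrist');R=cv2.Rodrigues(w['rvec'])[0];print('wristcam',-R.T@w['tvec'],R)
s=state();T=s['eef_rot'];print('cam in tool',T.T@(-R.T@w['tvec']-s['tool_pos']), R@T)
E
```

```text
med [[472.2 232.5  10. ]]
small [[466.5 136.2  10. ]]
large [[472.8  47.1  10. ]]
tm [[ 616.5  -34.9   10. ]
 [ 630.3 -170.3   10. ]]
tl [[ 508.3  -33.    10. ]
 [ 497.2 -190.    10. ]]
ts [[ 416.8  -67.3   10. ]
 [ 413.6 -158.2   10. ]]
spoon [[630.6 149.   10. ]
 [614.5  21.5  10. ]]
wristcam [ 136.5 -614.5  384.3] [[-0.3  0.9  0. ]
 [ 0.9  0.3  0.3]
 [ 0.3  0.1 -1. ]]
cam in tool [-0.1 19.5 76.2] [[ 1.   0.   0. ]
 [ 0.  -0.3 -1. ]
 [ 0.   1.  -0.3]]
```

```bash
python3 -m handwheel '[[0.84,0,-0.72,0],[0.84,0,-0.72,0],[0.84,0,-0.72,0],[0.84,0,-0.72,0],[0.84,0,-0.72,0]]' ; python3 -m handwheel '[[0.84,0.1,-0.72,0],[0.84,0.1,-0.72,0],[0.84,0.1,-0.72,0],[0.84,0.1,-0.72,0],[0.84,0.1,-0.72,0]]';python3 -m handwheel '[[0.84,0.1,-0.72,0.217],[0.84,0.1,-0.72,0.217],[0.84,0.1,-0.72,0.217],[0.84,0.1,-0.72,0.217],[0.84,0.1,-0.72,0.217],[0.84,0.1,-0.72,0.217]]'
python3 - <<'E'
from h import *
m=camera_model('wrist');im=capture('wrist');save('w1.png',im);import pickle;pickle.dump((m,im),open('w1.pkl','wb'))
s=state();print(s['time_s'],s['tool_pos'],s['eef_rot'],s['joint_pos'])
E
```

```text
time_s: 0.6
tool_pos: [288.3, -379.8, 404.6]
eef_rot: [[-0.336, -0.0, -0.942], [0.942, 0.001, -0.336], [0.001, -1.0, -0.0]]
ft_force: [0.5, -1.7, -0.0]
width: 1.0
time_s: 1.1
tool_pos: [368.2, -173.7, 384.4]
eef_rot: [[-0.336, -0.0, -0.942], [0.942, 0.001, -0.336], [0.001, -1.0, -0.0]]
ft_force: [0.1, -0.0, -0.4]
width: 0.992
time_s: 1.7
tool_pos: [449.1, 33.5, 364.1]
eef_rot: [[-0.004, -0.0, -1.0], [1.0, -0.0, -0.004], [-0.0, -1.0, 0.0]]
ft_force: [-0.5, 0.3, 0.2]
width: 1.003
1.75 [448.1  31.9 364.1] [[-0. -0. -1.]
 [ 1. -0. -0.]
 [-0. -1.  0.]] [  24.9    7.   -26.6   -0.   -56.6 -114.7]
```

View pics/w1.png

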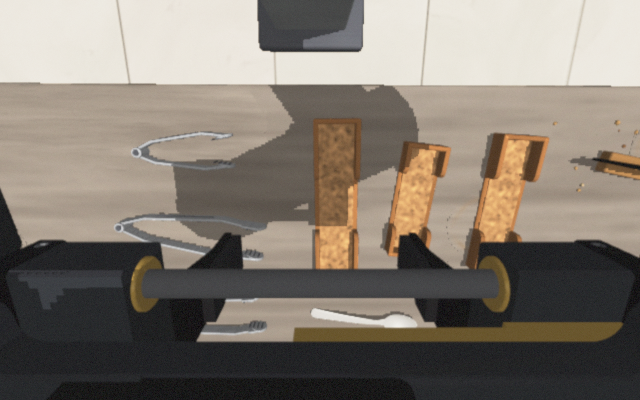

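The wrist picture shows the trays at right and the tongs at left. The gripper hides everything below row 240, so I'll move the camera forward and take two views shifted sideways.

```bash
python3 -m handwheel '[[0,0,-0.25,0],[0,-0.1,-0.5,0],[0,-0.1,-0.75,0],[0,-0.1,-0.75,0]]'
python3 - <<'E'
from h import *
m=camera_model('wrist');im=capture('wrist');save('w2.png',im);import pickle;pickle.dump((m,im),open('w2.pkl','wb'))
E
python3 -m handwheel '[[-0.25,0,0,0],[-0.5,0,0,0],[-0.6,0,0,0],[-0.6,0,0,0]]'
python3 - <<'E'
from h import *
m=camera_model('wrist');im=capture('wrist');save('w3.png',im);import pickle;pickle.dump((m,im),open('w3.pkl','wb'))
s=state();print(s['time_s'],s['tool_pos'],s['joint_pos'])
E
```

```text
time_s: 2.15
tool_pos: [601.7, 28.8, 383.2]
eef_rot: [[0.004, 0.0, -1.0], [1.0, -0.001, 0.004], [-0.001, -1.0, -0.0]]
ft_force: [-2.2, 0.5, -1.0]
width: 1.005
time_s: 2.6
tool_pos: [595.6, -93.4, 384.6]
eef_rot: [[0.006, -0.002, -1.0], [1.0, 0.0, 0.006], [0.0, -1.0, 0.002]]
ft_force: [0.1, -0.1, 0.1]
width: 1.0
2.65 [595.9 -91.9 384.7] [  6.6  20.7  -4.5  -0.  -64.8 -96.8]
```

View pics/w2.png

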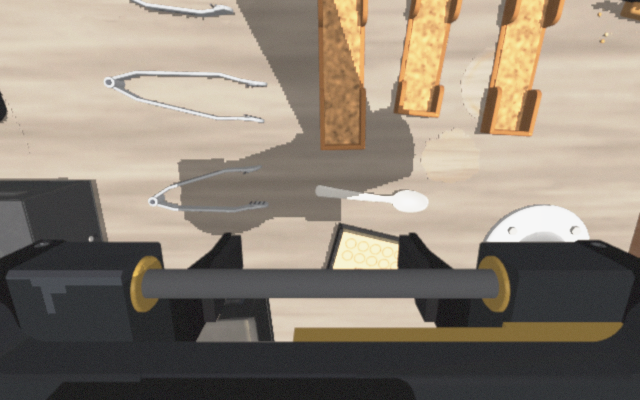

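View pics/w3.png

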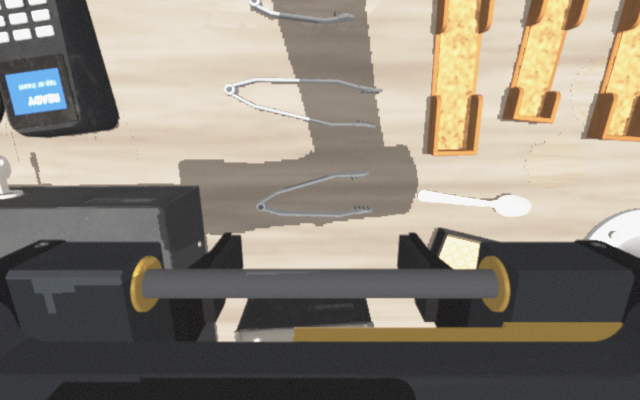

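Run:
```python
from h import *
import pickle
def z(w,n,x0,y0,x1,y1,k):
    m,im=pickle.load(open(w,'rb')); c=cv2.resize(im[y0:y1,x0:x1],None,fx=k,fy=k,interpolation=cv2.INTER_CUBIC)
    for x in range((x0+19)//20*20,x1,20): cv2.line(c,((x-x0)*k,0),((x-x0)*k,6),(255,0,0),1); cv2.putText(c,str(x),((x-x0)*k,16),0,.35,(255,0,0),1)
    for y in range((y0+19)//20*20,y1,20): cv2.line(c,(0,(y-y0)*k),(6,(y-y0)*k),(255,0,0),1); cv2.putText(c,str(y),(8,(y-y0)*k+4),0,.35,(255,0,0),1)
    save(n,c)
z('w3.pkl','z3.png',210,0,410,150,4)
z('w3.pkl','z3b.png',240,150,400,230,5)
z('w2.pkl','z2.png',90,0,290,150,4)
z('w2.pkl','z2b.png',130,150,290,230,5)
z('w2.pkl','z2t.png',310,0,570,160,3)
z('w1.pkl','z1t.png',300,100,560,280,3)
z('w1.pkl','z1s.png',110,110,310,260,4)
```

```text
(no output)
```

View pics/z3.png

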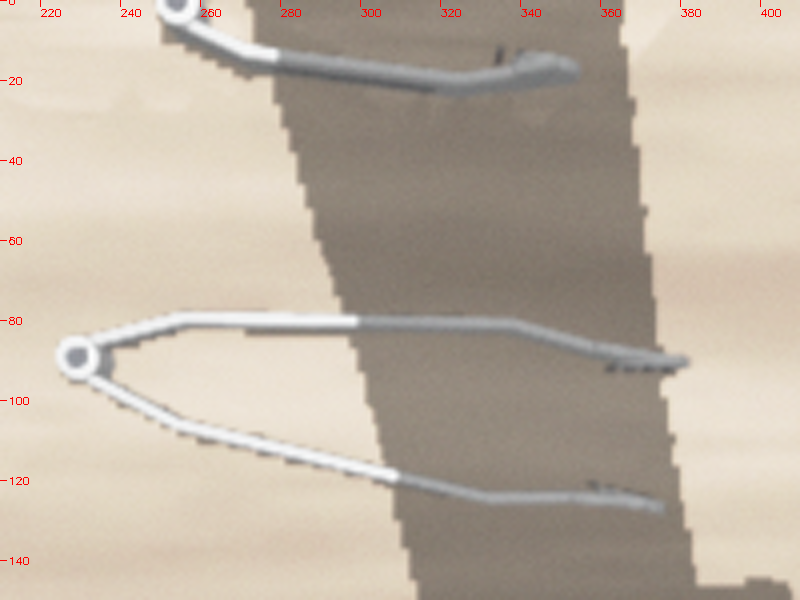

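View pics/z3b.png

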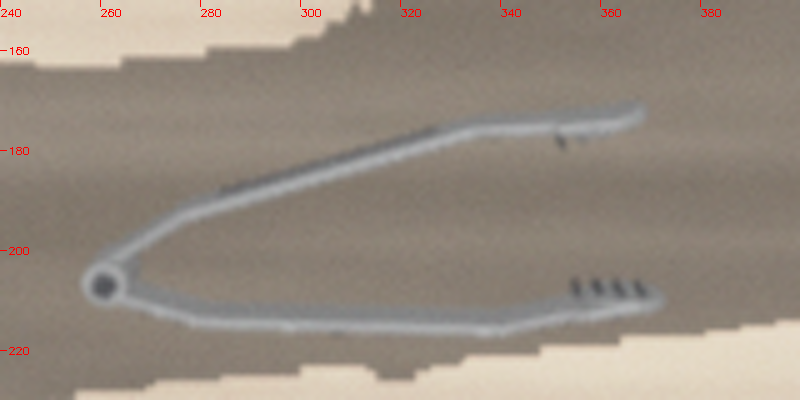

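View pics/z2.png

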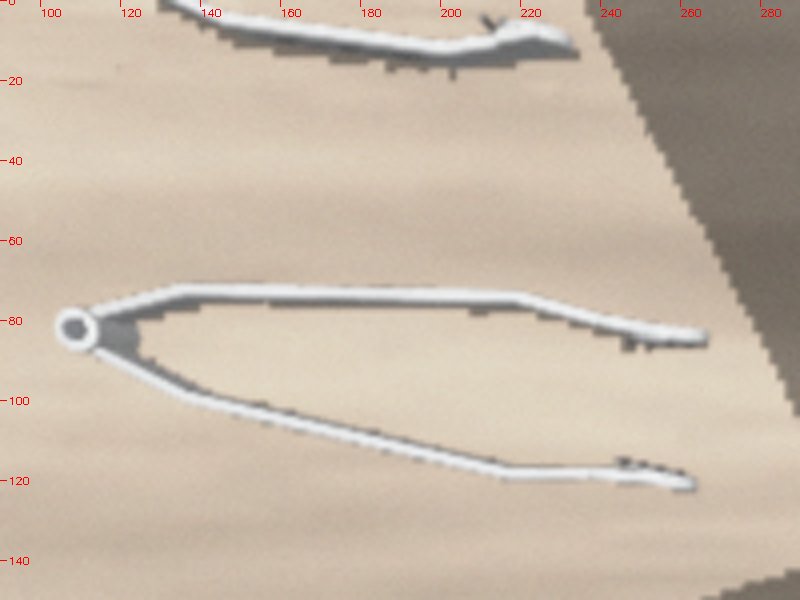

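View pics/z2b.png

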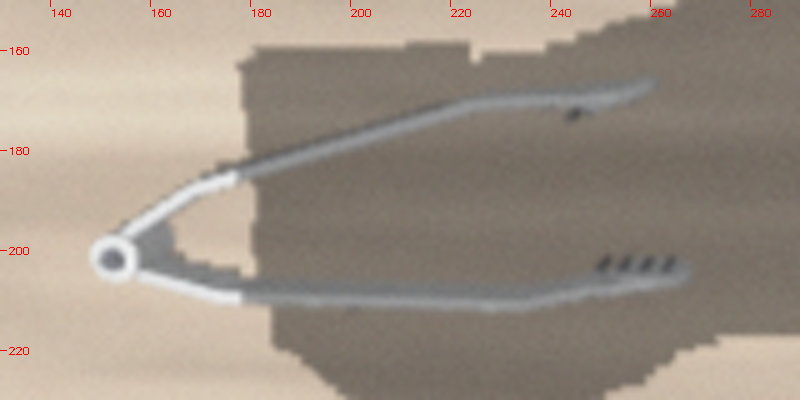

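View pics/z2t.png

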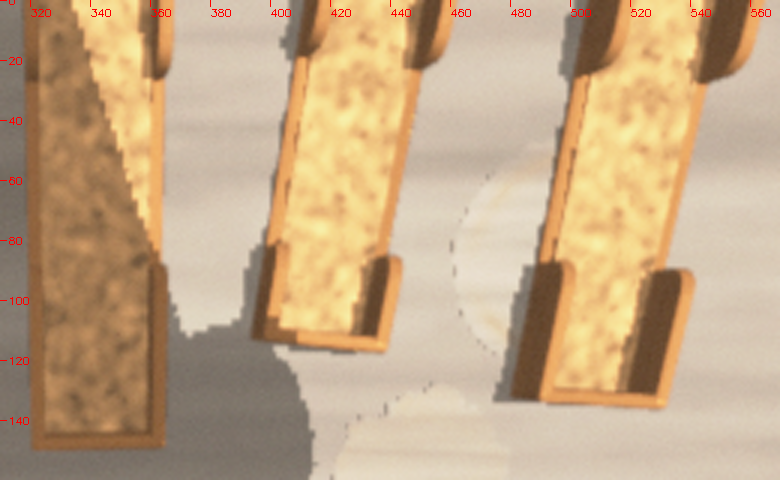

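View pics/z1t.png

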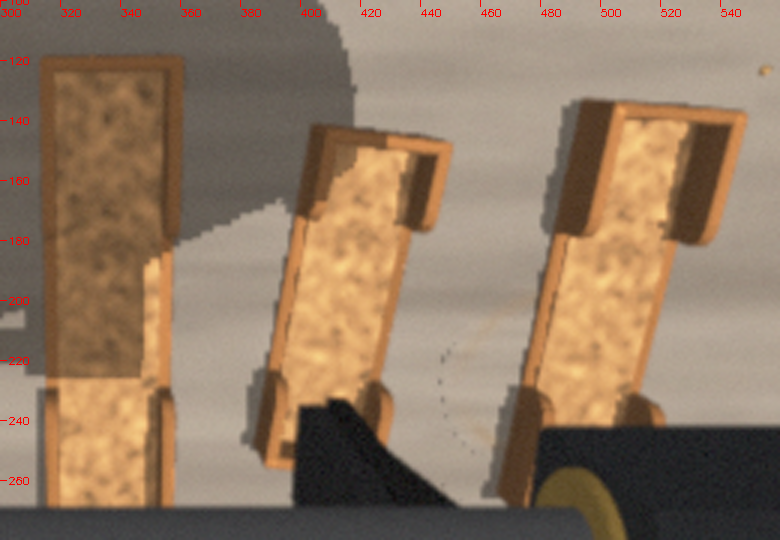

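View pics/z1s.png

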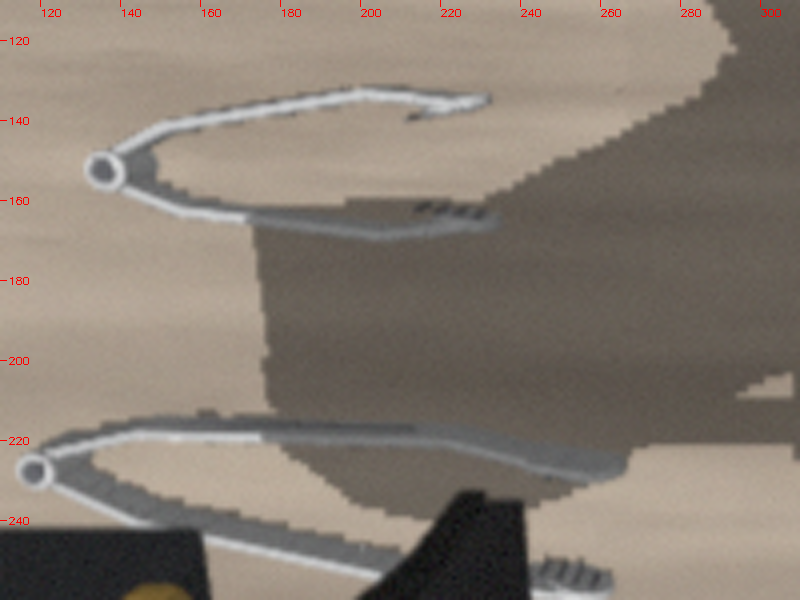

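Run:
```python
from h import *
import pickle
M={k:pickle.load(open(f'w{k}.pkl','rb'))[0] for k in (1,2,3)}
P3=dict(L=[(229,89),(255,79.5),(337,80.5),(379,90),(255,106),(332,124),(375,127)],M=[(261,206.5),(275,193),(334,176),(368,173),(278,214),(340,216),(371,210)])
P2=dict(L=[(109,82.5),(134,72.5),(218,74.5),(265,84),(138,99),(215,118.5),(262,121)],M=[(153,202),(168,188),(223,170.5),(259,168),(172,209.5),(232,211),(266,206)])
for k in 'LM':
    print(k,'tri\n',tri(M[2],P2[k],M[3],P3[k]));print('z19 w3-w2\n',(onto(M[3],P3[k],19)+onto(M[2],P2[k],19))/2)
S=[(136,152),(150,141),(200,133),(231,134),(153,163),(205,168),(233,165)]
print('S',onto(M[1],S,18)); print(tri(M[1],[(136,152),(205,168),(233,165)],M[3],[(254,1),(322,20),(353,17)]))
print(tri(M[1],[(205,168),(233,165)],M[2],[(201,12),(231,10)]))
T={'L':([(314.5,119.5),(361,119.5)],1),'Lf':([(321.5,149),(365,149)],2),'S':([(404,142),(450,147)],1),'Sf':([(393,113),(437,117)],2),'M':([(495,133.5),(547,137.5)],1),'Mf':([(481.5,133),(532,136)],2)}
for k,(p,w) in T.items(): print(k,onto(M[w],p,22), onto(M[w],p,22).mean(0))
```

```text
L tri
 [[ 497.8 -186.8   19.5]
 [ 488.6 -159.2   20.4]
 [ 490.1  -75.2   17.5]
 [ 498.8  -29.5    6.5]
 [ 514.3 -161.6   16.4]
 [ 533.5  -80.4   23.8]
 [ 536.9  -33.4   14. ]]
z19 w3-w2
 [[ 497.7 -187.    19. ]
 [ 488.5 -159.7   19. ]
 [ 490.3  -75.    19. ]
 [ 499.6  -29.6   19. ]
 [ 514.3 -160.6   19. ]
 [ 533.7  -81.1   19. ]
 [ 536.7  -33.4   19. ]]
M tri
 [[ 625.1 -161.1   18.9]
 [ 610.8 -145.3   11.9]
 [ 589.2  -77.8   21.1]
 [ 587.5  -39.3   14.9]
 [ 635.4 -142.5   15.3]
 [ 635.   -70.8   24. ]
 [ 631.9  -34.    13.4]]
z19 w3-w2
 [[ 625.1 -161.    19. ]
 [ 609.  -143.1   19. ]
 [ 589.6  -78.    19. ]
 [ 586.7  -39.2   19. ]
 [ 634.2 -141.3   19. ]
 [ 636.6  -71.3   19. ]
 [ 630.2  -33.9   19. ]]
S [[ 415.3 -155.9   18. ]
 [ 404.1 -139.9   18. ]
 [ 395.9  -88.2   18. ]
 [ 396.7  -56.9   18. ]
 [ 426.6 -140.    18. ]
 [ 431.6  -86.5   18. ]
 [ 428.4  -57.1   18. ]]
[[ 416.  -157.1   15.2]
 [ 432.5  -89.8   10.5]
 [ 429.6  -59.3   10.3]]
[[432.6 -88.3  12.8]
 [429.9 -59.5   9. ]]
L [[382.   27.8  22. ]
 [381.8  73.8  22. ]] [381.9  50.8  22. ]
Lf [[566.   30.4  22. ]
 [566.2  77.1  22. ]] [566.1  53.7  22. ]
S [[403.5 118.   22. ]
 [408.3 165.   22. ]] [405.9 141.5  22. ]
Sf [[529.  104.9  22. ]
 [533.2 151.1  22. ]] [531.1 128.   22. ]
M [[394.7 208.4  22. ]
 [398.4 261.3  22. ]] [396.6 234.9  22. ]
Mf [[549.7 199.8  22. ]
 [553.  253.9  22. ]] [551.4 226.9  22. ]
```

Large tongs: the shut centre works out at about (508,-111), midline 7.5° from +y, opening about 0.22 rad. Tray centres are large (474,52.3) at +0.9°, small (468.3,136.2) at −6.3° and medium (474.6,234.6) at −2.7°. I'll go above the large tongs now.

```bash
python3 -m handwheel '[[-0.09,0.3,0.44,-0.09],[-0.09,0.6,0.44,-0.18],[-0.09,0.6,0.44,-0.28],[-0.09,0.6,0.44,-0.37],[-0.09,0.6,0.44,-0.46],[-0.09,0.6,0.44,-0.55],[-0.09,0.6,0.44,-0.65],[-0.09,0.6,0.44,-0.74],[-0.09,0.6,0.44,-0.83],[-0.09,0.6,0.44,-0.917],[-0.09,0.6,0.44,-0.917],[-0.09,0.6,0.44,-0.917]]' 1
python3 - <<'E'
from h import *
m=camera_model('wrist');im=capture('wrist');save('w4.png',im)
s=state();print(s['time_s'],s['tool_pos'],s['eef_rot'],s['joint_pos'])
C=[507.8,-110.7]
for z in (2,20): print(proj(m,[[*C,z],[497.7,-187,z]]))
E
```

```text
time_s: 3.85
tool_pos: [509.0, -107.5, 265.0]
eef_rot: [[-0.991, 0.0, -0.133], [0.133, 0.0, -0.991], [-0.0, -1.0, -0.0]]
ft_force: [-0.4, 0.1, -1.2]
width: 0.999
3.9 [ 509.1 -107.6  264.9] [[-1.   0.  -0.1]
 [ 0.1  0.  -1. ]
 [-0.  -1.  -0. ]] [  5.9  20.6 -24.7  -0.  -44.6 -13.6]
[[320.1 204. ]
 [320.  103.8]]
[[320.1 210.9]
 [320.  103.3]]
```

View pics/w4.png

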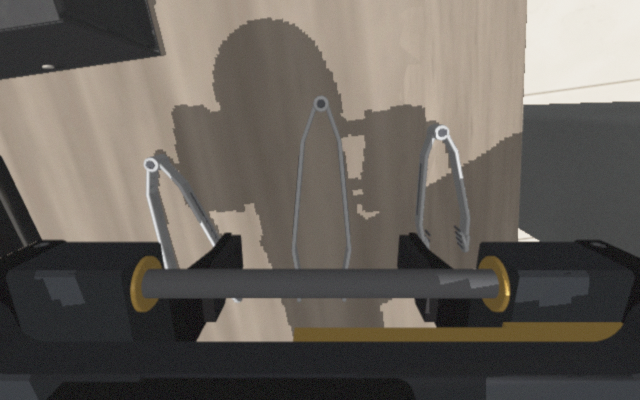

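The ring is at (321,103), against a prediction of (320,103.5), and the tongs are symmetric about it. I'll descend.

```bash
python3 -m handwheel '[[0.004,0.15,0.016,0],[0.004,0.3,0.016,0],[0.004,0.35,0.016,0],[0.004,0.4,0.016,0],[0.004,0.4,0.016,0],[0.004,0.4,0.016,0]]' 1
```

```text
time_s: 4.5
tool_pos: [508.8, -111.1, 185.5]
eef_rot: [[-0.991, 0.001, -0.131], [0.131, -0.0, -0.991], [-0.001, -1.0, -0.0]]
ft_force: [-0.3, -0.3, -0.2]
width: 1.0
```

```bash
python3 -m handwheel '[[0,0,0,0],[0,0,0,0],[0,0,0,0],[0,0,0,0],[0,0,0,0],[0,0,0,0],[0,0,0,0],[0,0,0,0],[0,0,0,0],[0,0,0,0]]' 0
python3 - <<'E'
from h import *
save('w5.png',capture('wrist'));save('s5.png',capture('side'))
E
```

```text
time_s: 5.5
tool_pos: [508.3, -111.2, 184.7]
eef_rot: [[-0.991, -0.0, -0.131], [0.131, -0.0, -0.991], [0.0, -1.0, 0.0]]
ft_force: [0.1, -0.2, 0.4]
width: 0.265
```

View pics/w5.png

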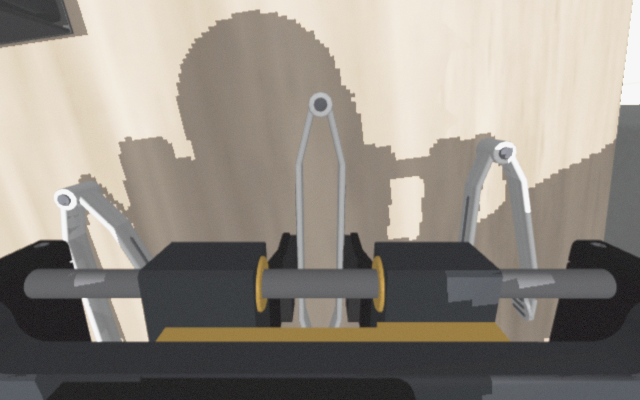

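The jaws stopped at 0.265 × 87 ≈ 23 mm, so the tongs are shut. The ring is at (320,104) and the arms are parallel. I'll lift and carry them over the large tray.

```bash
python3 -m handwheel '[[0,-0.12,0,0],[0,-0.3,0,0],[0,-0.4,0,0],[0,-0.4,0,0],[0.08,-0.4,-0.2,0.09],[0.2,-0.4,-0.4,0.18],[0.277,-0.4,-0.6,0.27],[0.277,-0.4,-0.788,0.36],[0.277,-0.4,-0.788,0.45],[0.277,-0.4,-0.788,0.54],[0.277,-0.4,-0.788,0.63],[0.277,-0.4,-0.788,0.72],[0.277,-0.4,-0.788,0.81],[0.277,-0.4,-0.788,0.906],[0.277,-0.4,-0.788,0.906],[0.277,-0.4,-0.788,0.906]]'
python3 - <<'E'
from h import *
s=state();m=camera_model('wrist');im=capture('wrist');save('w6.png',im)
print(s['tool_pos'],s['eef_rot'],s['width'],s['joint_pos'])
E
```

```text
time_s: 7.2
tool_pos: [473.7, 52.2, 264.0]
eef_rot: [[-0.019, -0.002, -1.0], [1.0, -0.001, -0.019], [-0.001, -1.0, 0.002]]
ft_force: [-0.3, -0.3, 0.2]
width: 0.264
[473.7  52.2 264. ] [[-0. -0. -1.]
 [ 1. -0. -0.]
 [-0. -1.  0.]] 0.26412354134742677 [  25.9   17.1  -30.7   -0.   -42.3 -114.8]
```

View pics/w6.png

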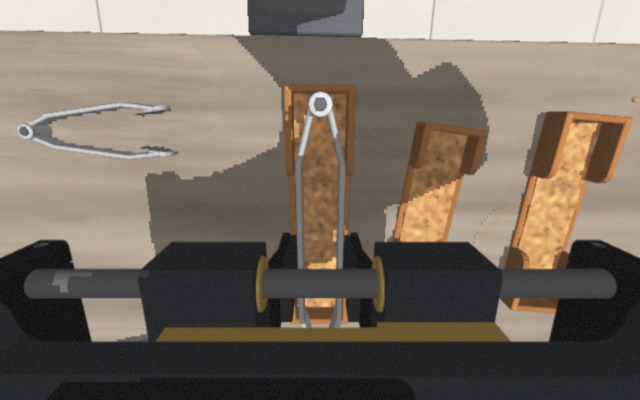

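Run:
```python
from h import *
m=camera_model('wrist');s=state();T=s['eef_rot']
r=onto(m,[(320.5,103.5)],98)
print('ring',r,T.T@(r[0]-s['tool_pos']))
print('L near',onto(m,[(285,85),(355,86)],22))
print('L far',onto(m,[(292,321),(347,321)],22))
print('S near',onto(m,[(419,123),(486,130)],22),'M near',onto(m,[(569,112),(631,117)],22))
im=capture('wrist');save('z6.png',cv2.resize(im[70:180,270:420],None,fx=5,fy=5,interpolation=cv2.INTER_CUBIC))
```

```text
ring [[394.8  50.7  98. ]] [  0.  166.2  78.9]
L near [[381.9  27.   22. ]
 [381.7  73.5  22. ]]
L far [[564.6  30.8  22. ]
 [563.7  76.   22. ]]
S near [[404.7 118.5  22. ]
 [408.5 165.1  22. ]] M near [[395.5 219.5  22. ]
 [398.  262.5  22. ]]
```

View pics/z6.png

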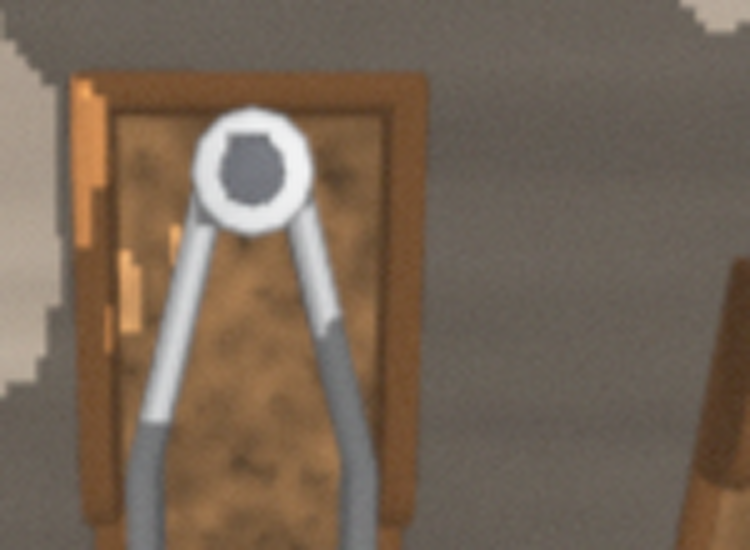

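The ring is at (394.8,50.7) and the tray's near wall is centred at y 50.2, so they line up. Lowering.

```bash
python3 -m handwheel '[[0,0.12,-0.005,0],[0,0.24,-0.005,0],[0,0.3,-0.005,0],[0,0.34,-0.005,0],[0,0.36,-0.005,0],[0,0.372,-0.005,0],[0,0.372,-0.005,0],[0,0.372,-0.005,0]]'
```

```text
time_s: 8.1
tool_pos: [475.2, 52.4, 190.9]
eef_rot: [[-0.017, 0.001, -1.0], [1.0, 0.0, -0.017], [0.0, -1.0, -0.001]]
ft_force: [-0.4, 0.6, -1.0]
width: 0.266
```

```bash
python3 -m handwheel '[[0,0.007,0,0],[0,0.009,0,0],[0,0.009,0,0]]'; python3 -m handwheel '[[0,0,0,0],[0,0,0,0],[0,0,0,0],[0,0,0,0]]' 0.45;  python3 -m handwheel '[[0,-0.03,0,0],[0,-0.1,0,0],[0,-0.25,0,0],[0,-0.375,0,0],[0,-0.375,0,0]]'
python3 - <<'E'
from h import *
s=state();m=camera_model('wrist');im=capture('wrist');save('w7.png',im)
print(s['time_s'],s['tool_pos'],s['width'])
E
```

```text
time_s: 8.4
tool_pos: [475.1, 52.3, 188.7]
eef_rot: [[-0.016, 0.0, -1.0], [1.0, 0.0, -0.016], [0.0, -1.0, -0.0]]
ft_force: [0.3, 0.2, 0.0]
width: 0.267
time_s: 8.8
tool_pos: [475.1, 52.3, 188.6]
eef_rot: [[-0.016, 0.0, -1.0], [1.0, 0.0, -0.016], [0.0, -1.0, -0.0]]
ft_force: [-0.1, -1.2, 0.2]
width: 0.436
time_s: 9.3
tool_pos: [476.1, 52.8, 267.2]
eef_rot: [[-0.017, 0.008, -1.0], [1.0, 0.003, -0.017], [0.003, -1.0, -0.008]]
ft_force: [-0.0, 0.7, -0.2]
width: 0.45
9.3 [476.1  52.8 267.2] 0.4496923646014953
```

View pics/w7.png

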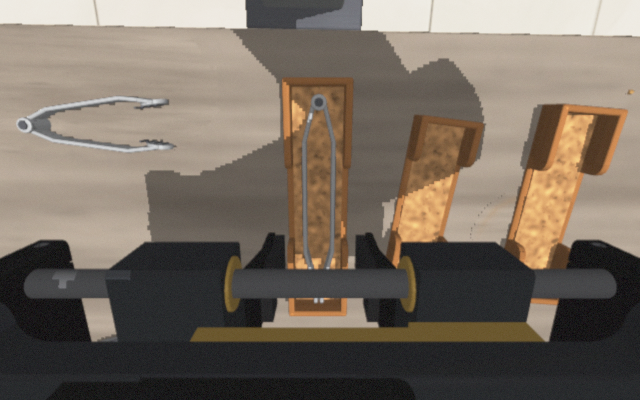

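The large tongs lie shut inside the large tray, with the ring at (318,102) and the arms between the walls. On to the medium tongs, stopping short to check clearance to the printer.

```bash
python3 -m handwheel '[[-0.1,-0.17,-0.1,-0.09],[-0.3,-0.17,-0.2,-0.18],[-0.5,-0.17,-0.3,-0.27],[-0.7,-0.17,-0.41,-0.36],[-0.765,-0.17,-0.41,-0.45],[-0.765,-0.17,-0.41,-0.54],[-0.765,-0.17,-0.41,-0.63],[-0.765,-0.17,-0.41,-0.72],[-0.765,-0.17,-0.41,-0.81],[-0.765,-0.17,-0.41,-0.9],[-0.765,-0.17,-0.41,-1],[-0.765,-0.17,-0.41,-1],[-0.765,-0.17,-0.41,-1]]' 1
python3 - <<'E'
from h import *
s=state();m=camera_model('wrist');im=capture('wrist');save('w8.png',im);im=capture('side');save('s8.png',cv2.resize(im[100:350,220:560],None,fx=2.3,fy=2.3))
print(s['time_s'],s['tool_pos'],s['eef_rot'],s['joint_pos'])
E
```

```text
time_s: 10.65
tool_pos: [559.2, -99.3, 296.7]
eef_rot: [[-1.0, -0.002, 0.013], [-0.013, 0.0, -1.0], [0.002, -1.0, -0.0]]
ft_force: [0.3, 0.3, 0.5]
width: 1.0
10.65 [559.2 -99.3 296.7] [[-1. -0.  0.]
 [-0.  0. -1.]
 [ 0. -1. -0.]] [  6.3  22.4 -16.1  -0.  -51.7  -5.5]
```

View pics/w8.png

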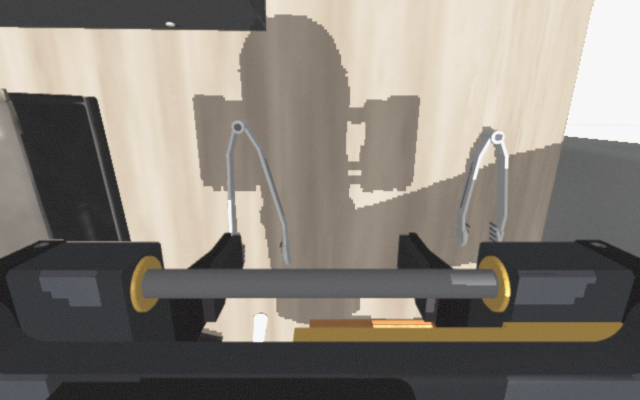

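View pics/s8.png

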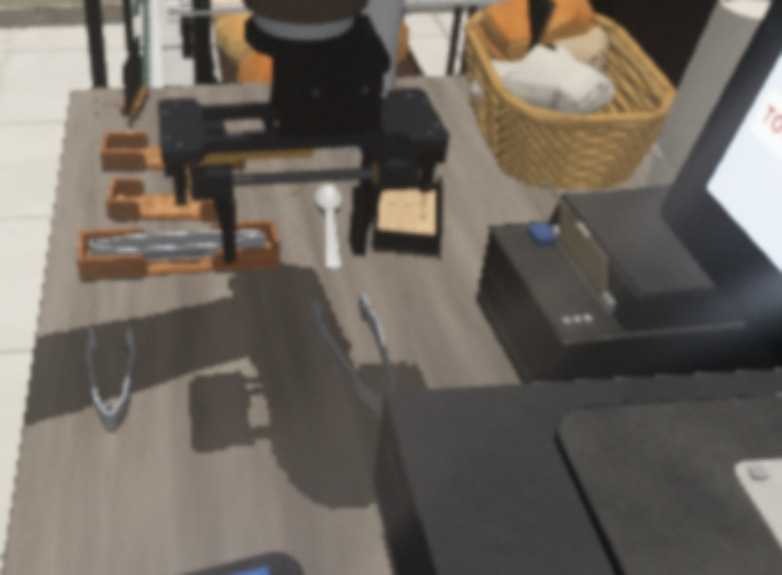

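Run:
```python
from h import *
m=camera_model('wrist')
print('printer base',onto(m,[(98,97),(130,240)],0)); print('top edge h?',[onto(m,[(8,92),(60,240)],z) for z in (40,60,80)])
print('drawer corner', [onto(m,[(265,28)],z)[0] for z in (0,60,100)])
print('ring',onto(m,[(237,127)],19))
U=[(229.5,155),(232,235)];V=[(260,154),(283,217)]
a=onto(m,U,19);b=onto(m,V,19);print(a,b,[np.degrees(np.arctan2(*(q[1]-q[0])[:2])) for q in (a,b)])
print(m['tvec'],state()['tool_pos'])
```

```text
printer base [[ 745.  -183.1    0. ]
 [ 737.7  -54.4    0. ]]
top edge h? [array([[ 781.8, -184.4,   40. ],
       [ 768.8,  -70.9,   40. ]]), array([[ 763. , -183.6,   60. ],
       [ 751.2,  -79.7,   60. ]]), array([[ 744.3, -182.8,   80. ],
       [ 733.5,  -88.5,   80. ]])]
drawer corner [array([ 603.8, -236.9,    0. ]), array([ 594.3, -223.5,   60. ]), array([ 587.9, -214.6,  100. ])]
ring [[ 625.5 -161.3   19. ]]
[[ 632.9 -138.9   19. ]
 [ 635.2  -68.7   19. ]] [[ 607.9 -140.1   19. ]
 [ 590.1  -86.    19. ]] [np.float64(1.8792584844901954), np.float64(-18.253400472651002)]
[557.1  99.7 317. ] [559.4 -99.3 297.1]
```

The printer base is at x≥735 and the gripper body will reach about 711, so it clears. Going down on the medium tongs.

```bash
python3 -m handwheel '[[-0.15,0,0,-0.077],[-0.287,0.05,0,-0.077],[-0.287,0.2,0,-0.077],[-0.287,0.35,0,-0.077],[-0.287,0.45,0,-0.077],[-0.287,0.5,0,-0.077],[-0.287,0.53,0,-0.077],[-0.287,0.53,0,-0.077]]' 1
python3 - <<'E'
from h import *
s=state();print(s['tool_pos'],s['eef_rot'][:2,0]);save('w9.png',capture('wrist'))
E
```

```text
time_s: 11.55
tool_pos: [617.0, -98.4, 191.4]
eef_rot: [[-0.991, -0.0, 0.136], [-0.136, -0.0, -0.991], [0.0, -1.0, 0.0]]
ft_force: [0.8, -0.2, -0.5]
width: 0.998
[617.  -98.4 191.4] [-1.  -0.1]
```

View pics/w9.png

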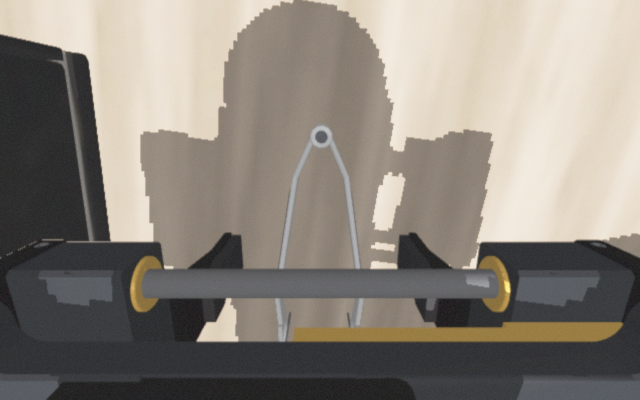

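The tongs are centred, with the ring at (321,136). I'll go down 6.5 mm and close.

```bash
python3 -m handwheel '[[0,0.02,0,0],[0,0.033,0,0],[0,0.033,0,0],[0,0.033,0,0]]' 1; python3 -m handwheel '[[0,0,0,0],[0,0,0,0],[0,0,0,0],[0,0,0,0],[0,0,0,0],[0,0,0,0],[0,0,0,0],[0,0,0,0],[0,0,0,0],[0,0,0,0]]' 0
python3 - <<'E'
from h import *
s=state();m=camera_model('wrist');print(s['tool_pos']);save('w10.png',capture('wrist'))
E
```

```text
time_s: 12.0
tool_pos: [616.9, -98.4, 185.2]
eef_rot: [[-0.991, 0.0, 0.137], [-0.137, -0.0, -0.991], [-0.0, -1.0, 0.0]]
ft_force: [0.8, -0.2, 0.4]
width: 0.998
time_s: 13.0
tool_pos: [616.8, -98.4, 184.9]
eef_rot: [[-0.991, -0.0, 0.137], [-0.137, 0.0, -0.991], [0.0, -1.0, -0.0]]
ft_force: [-0.2, 0.7, 1.1]
width: 0.241
[616.8 -98.4 184.9]
```

View pics/w10.png

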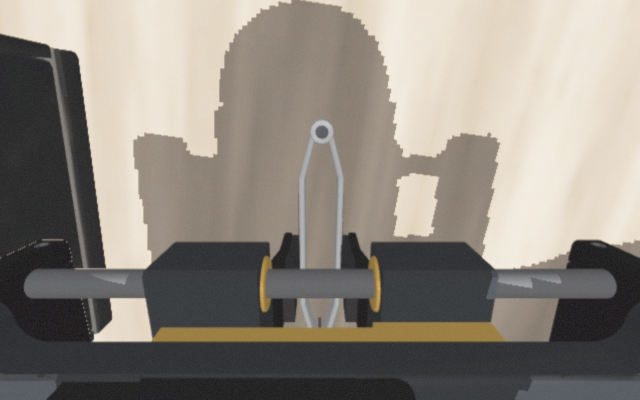

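Shut, with the jaws at 21 mm. I'll lift, move part-way and check the tap's clearance.

```bash
python3 -m handwheel '[[0,-0.12,0,0],[0,-0.3,0,0],[0,-0.42,0,0],[0,-0.42,0,0],[0.05,-0.42,-0.2,0.08],[0.1,-0.42,-0.4,0.17],[0.18,-0.42,-0.6,0.26],[0.24,-0.42,-0.8,0.35],[0.24,-0.42,-0.88,0.44],[0.24,-0.42,-0.88,0.53],[0.24,-0.42,-0.88,0.557],[0.24,-0.42,-0.88,0.557]]'
python3 - <<'E'
from h import *
im=capture('top');save('t11.png',cv2.resize(im[40:280,60:360],None,fx=2.5,fy=2.5));im=capture('side');save('s11.png',cv2.resize(im[0:200,220:460],None,fx=3,fy=3))
E
```

```text
time_s: 14.25
tool_pos: [544.8, 69.6, 268.0]
eef_rot: [[-0.74, -0.002, -0.672], [0.672, -0.0, -0.74], [0.001, -1.0, 0.002]]
ft_force: [-0.9, 0.2, -0.8]
width: 0.239
```

View pics/t11.png

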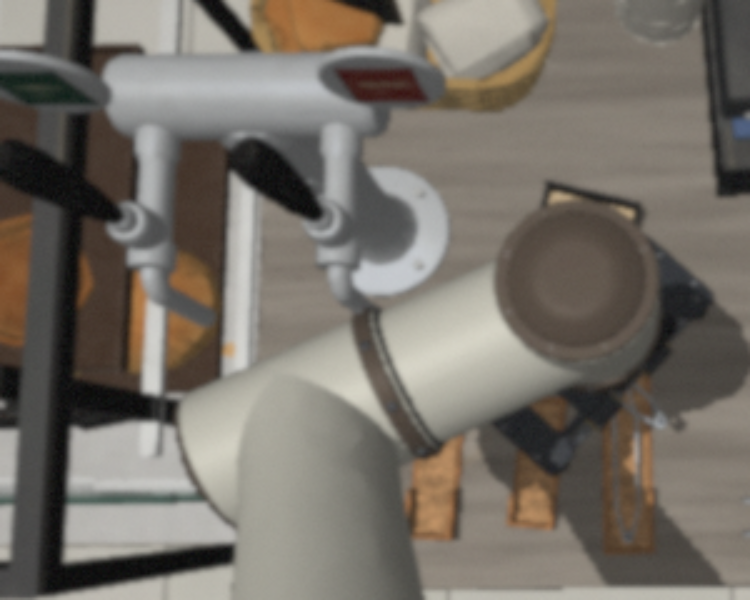

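View pics/s11.png

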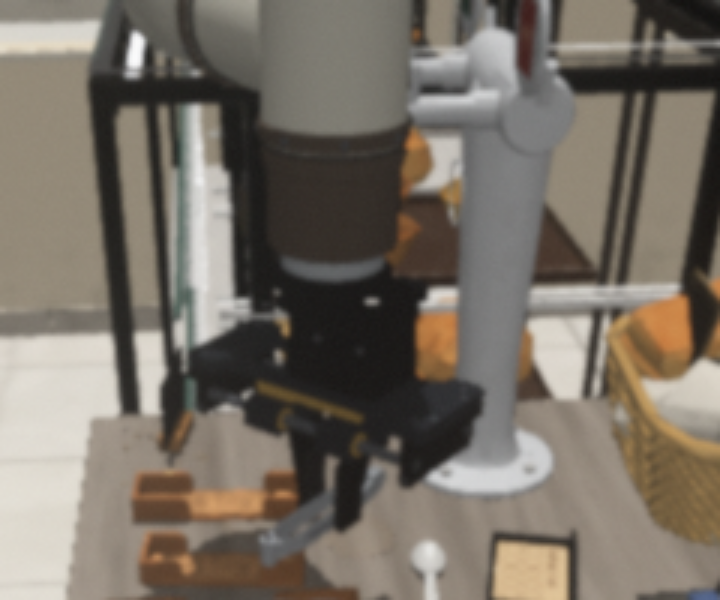

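Run:
```python
from h import *
a=cv2.imread('pics/side0.png');b=cv2.imread('pics/top0.png')
cv2.imwrite('pics/zz1.png',np.vstack([cv2.resize(a[0:120,240:440],None,fx=3.5,fy=2.3),cv2.resize(b[50:180,40:240],None,fx=3.5,fy=2.3)]))
R=cv2.Rodrigues(camera_model('top')['rvec'])[0];print(-R.T@camera_model('top')['tvec'])
m=camera_model('side');R=cv2.Rodrigues(m['rvec'])[0];print(-R.T@m['tvec'])
```

```text
[438.6  37.4 893.2]
[ 471.9 -653.4  530.5]
```

View pics/zz1.png

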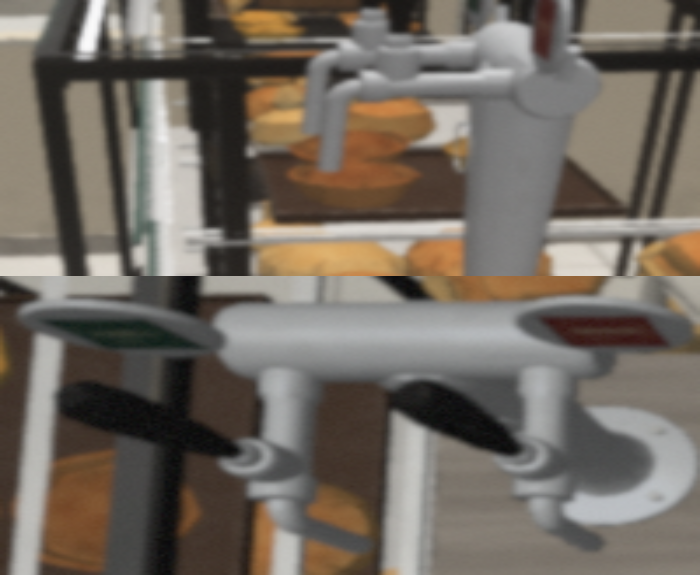

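Run:
```python
from h import *
t=camera_model('top');s=camera_model('side')
print(tri(t,[(208.6,167),(190,127.8),(211.4,82)],s,[(334.3,73.9),(353.4,15.2),(398.6,37)]))
print('elbow guess heights',[onto(t,[(134,210),(290,154)],z) for z in (500,600,700)])
c,d=ray(s,[(280,27)]);print(c,c+d*700,c+d*900)
# rack rail: top raw col 75 ; side top front corner (255,25)
print(tri(t,[(72,270)],s,[(255,25)]))
print(state()['joint_pos'])
```

```text
[[567.  230.8 240.6]
 [603.3 224.4 360. ]
 [694.  205.4 320. ]]
elbow guess heights [array([[468.5, 233. , 500. ],
       [528.3,  65.2, 500. ]]), array([[460.9, 183.3, 600. ],
       [505.5,  58.1, 600. ]]), array([[453.3, 133.5, 700. ],
       [482.7,  51.1, 700. ]])]
[ 471.9 -653.4  530.5] [[458.3  95.5 369.1]] [[454.4 309.4 323. ]]
[[390.2 424.4 304.3]]
[ 24.1  22.8 -20.5  -0.  -46.8 -66.4]
```

Run:
```python
from h import *
save('s11f.png',capture('side'))
```

```text
(no output)
```

View pics/s11f.png

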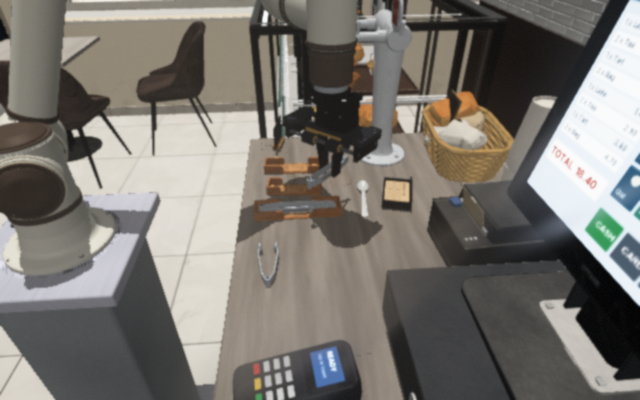

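Run:
```python
from h import *
t=camera_model('top');s=camera_model('side')
for z in (350,400,450): print(onto(t,[(132,204),(146,240),(210,192)],z))
# side view: project those
for z in (350,400,450): print(proj(s,onto(t,[(132,204),(146,240)],z)))
# rack: base of posts etc
im=cv2.imread('pics/top0.png');cv2.imwrite('pics/zz2.png',cv2.resize(im[0:290,0:240],None,fx=2.5,fy=2))
```

```text
[[488.9 311.  350. ]
 [435.5 288.1 350. ]
 [505.8 195.4 350. ]]
[[484.3 285.9 400. ]
 [435.7 265.  400. ]
 [499.6 180.9 400. ]]
[[479.6 260.7 450. ]
 [436.  241.9 450. ]
 [493.4 166.3 450. ]]
[[295.   13.3]
 [270.3  16.1]]
[[292.1 -10.5]
 [268.3  -8.4]]
[[288.8 -37.2]
 [266.  -35.8]]
```

View pics/zz2.png

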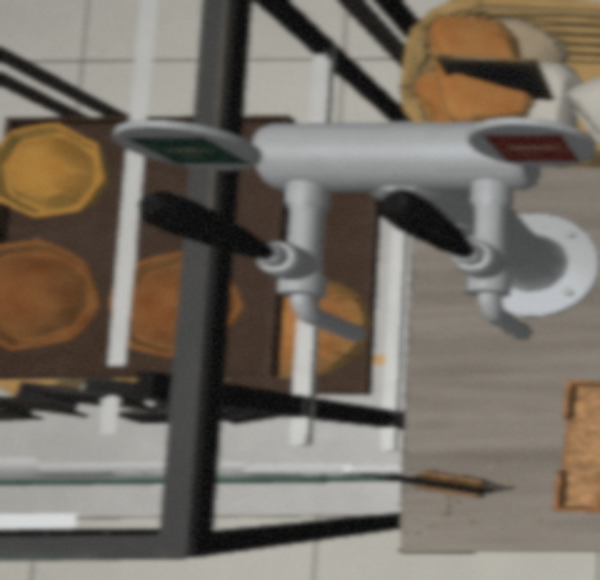

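The tap spout tip is at (567,231,240) and the rack rail at about y≥415, z 304. I'll finish the turn here and raise, then approach the medium tray high and check clearance.

```bash
python3 -m handwheel '[[0,-0.15,0,0.09],[0,-0.3,0,0.18],[0,-0.3,0,0.27],[0,-0.3,0,0.36],[0,-0.3,0,0.45],[0,-0.3,0,0.54],[0,-0.3,0,0.561],[0,-0.3,0,0.561]]'; python3 -m handwheel '[[0,0,0.18,0],[0.15,0,0.35,0],[0.35,0,0.35,0],[0.5,0,0.35,0],[0.6,0,0.35,0],[0.6,0,0.35,0]]'
python3 - <<'E'
from h import *
s=state();print(s['tool_pos'],s['eef_rot'],s['joint_pos'])
im=capture('top');save('t12.png',cv2.resize(im[40:280,40:340],None,fx=2.5,fy=2.5));im=capture('side');save('s12.png',im);save('w12.png',capture('wrist'))
E
```

```text
time_s: 15.2
tool_pos: [545.2, 69.1, 328.7]
eef_rot: [[0.048, -0.0, -0.999], [0.999, -0.0, 0.048], [-0.0, -1.0, 0.0]]
ft_force: [-0.8, 0.3, -0.4]
width: 0.244
time_s: 15.8
tool_pos: [481.3, 194.6, 328.9]
eef_rot: [[0.044, 0.001, -0.999], [0.999, 0.001, 0.044], [0.001, -1.0, -0.001]]
ft_force: [-0.0, -0.0, -0.7]
width: 0.241
[481.3 194.6 328.9] [[ 0.  0. -1.]
 [ 1.  0.  0.]
 [ 0. -1. -0.]] [  39.9   15.9  -20.6    0.   -53.5 -132.5]
```

View pics/t12.png

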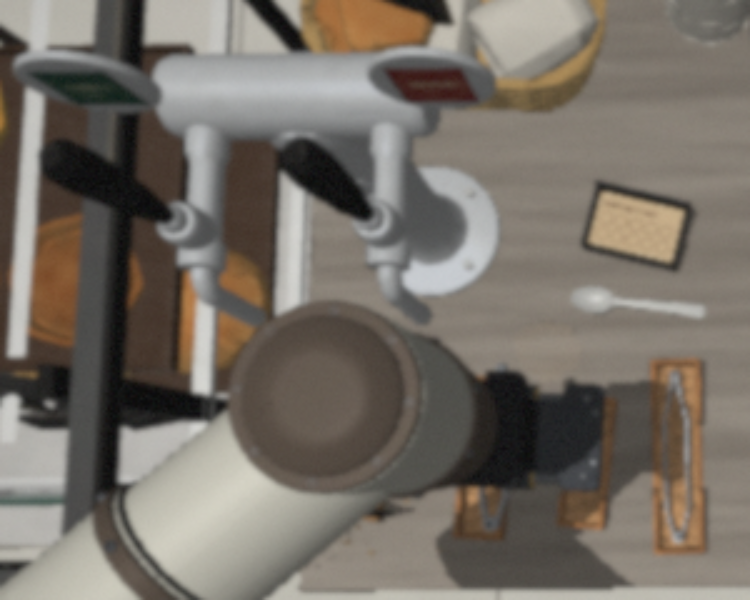

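View pics/s12.png

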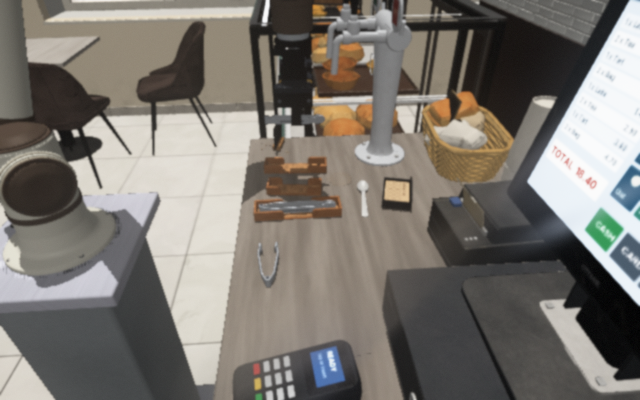

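View pics/w12.png

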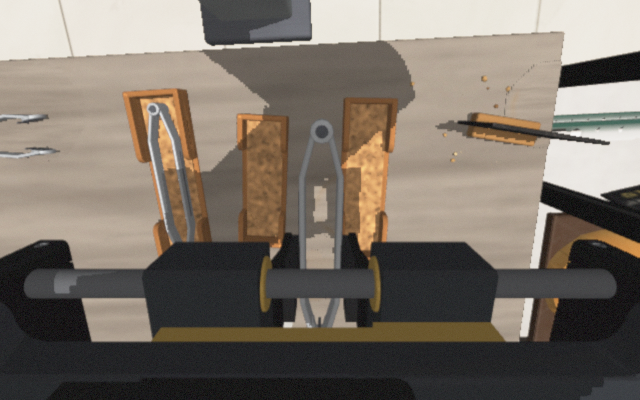

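```bash
python3 - <<'E'
from h import *
t=camera_model('top');m=camera_model('wrist')
for z in (500,550,600): print(z,onto(t,[(170,198),(132,198),(40+110/2.5,40+500/2.5)],z))
# medium tray, rack, tongs ring in wrist view
print('Mtray near rim',onto(m,[(344,99),(396,98)],22),'Stray',onto(m,[(238,114),(288,116)],22))
print('ring',onto(m,[(321,131)],328.8-185+19))
E
python3 - <<'E'
from h import *
im=cv2.imread('pics/w12.png');cv2.imwrite('pics/z12.png',cv2.resize(im[80:260,220:420],None,fx=4,fy=3.3,interpolation=cv2.INTER_CUBIC))
E
```

```text
500 [[481.1 194.8 500. ]
 [481.5 235.8 500. ]
 [436.9 284.9 500. ]]
550 [[475.7 174.8 550. ]
 [476.  210.5 550. ]
 [437.2 253.4 550. ]]
600 [[470.3 154.8 600. ]
 [470.6 185.3 600. ]
 [437.4 221.9 600. ]]
Mtray near rim [[396.5 216.6  22. ]
 [397.8 261.5  22. ]] Stray [[404.6 123.5  22. ]
 [408.4 167.1  22. ]]
ring [[414.  195.3 162.8]]
```

View pics/z12.png

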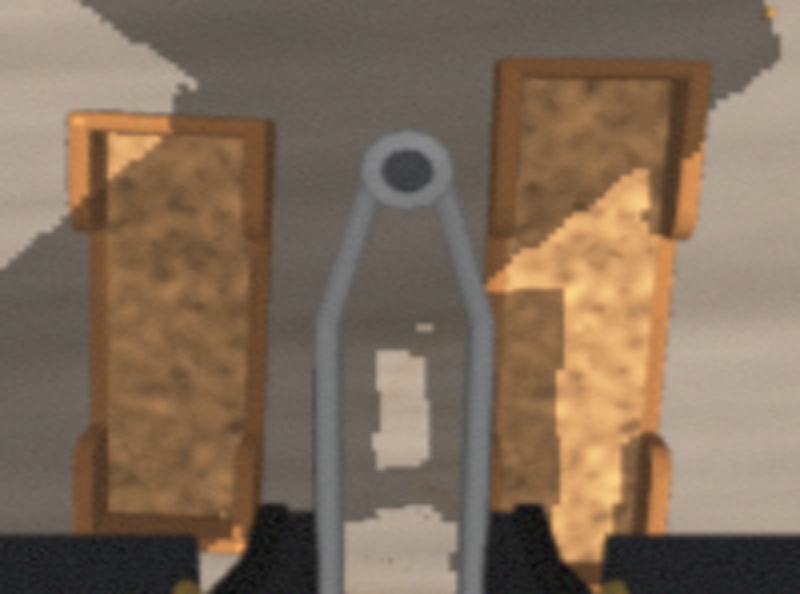

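The wrist column tops out at z≈500 straight above the TCP, and the forearm is high above the rack, so it's clear. Medium tray near rim is centred at (397.2,239). Moving over it and part-way down.

```bash
python3 -m handwheel '[[0.1,0,0.026,0],[0.2,0,0.026,0],[0.2,0.1,0.026,0],[0.2,0.25,0.026,0],[0.2,0.35,0.026,0],[0.2,0.45,0.026,0],[0.2,0.45,0.026,0],[0.2,0.45,0.026,0]]'
python3 - <<'E'
from h import *
s=state();m=camera_model('wrist');im=capture('wrist');save('w13.png',im);save('z13.png',cv2.resize(im[60:260,220:420],None,fx=4,fy=3,interpolation=cv2.INTER_CUBIC))
print(s['tool_pos'],s['eef_rot'][:2,0])
E
```

```text
time_s: 16.75
tool_pos: [478.3, 232.9, 239.2]
eef_rot: [[0.048, 0.0, -0.999], [0.999, -0.0, 0.048], [-0.0, -1.0, -0.0]]
ft_force: [0.5, 0.3, 0.2]
width: 0.242
[478.3 232.9 239.2] [0. 1.]
```

View pics/z13.png

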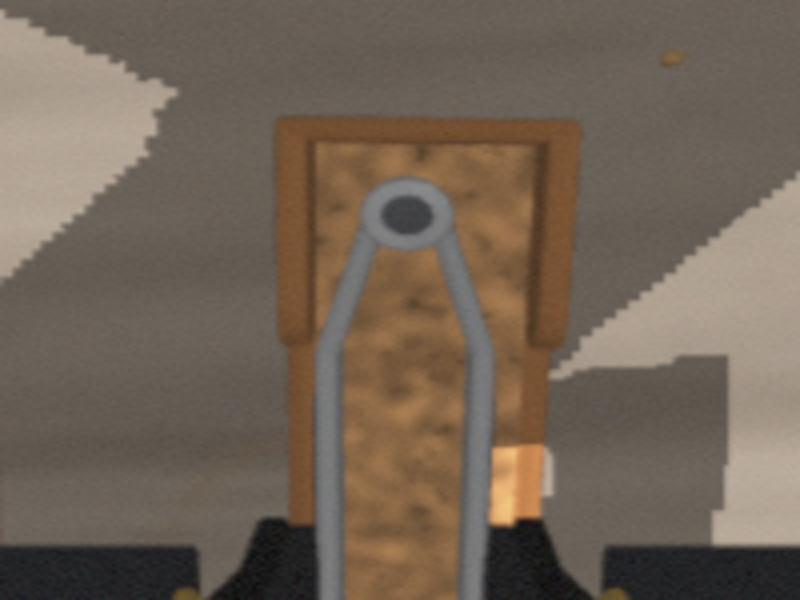

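Run:
```python
from h import *
m=camera_model('wrist');s=state();T=s['eef_rot']
def f(p,z):
    u=[(220+a/4,60+b/3) for a,b in p]; X=onto(m,u,z); return X,(X-s['tool_pos'])@T
for p,z in (([(276,117),(581,120)],22),([(278,338),(568,345)],22),([(291,520),(544,520)],4),([(407,214)],239-185+19)): 
    a,b=f(p,z);print(a,b[:,[0,2]],a.mean(0))
```

```text
[[395.6 218.6  22. ]
 [398.3 264.   22. ]] [[-18.7  82.4]
 [ 26.9  81.8]] [396.9 241.3  22. ]
[[440.1 215.5  22. ]
 [443.8 261.6  22. ]] [[-19.6  37.7]
 [ 26.6  36.2]] [442.  238.6  22. ]
[[488.7 212.7   4. ]
 [490.9 259.1   4. ]] [[-20.1 -10.9]
 [ 26.3 -10.9]] [489.8 235.9   4. ]
[[412.1 237.   73. ]] [[ 0.6 66.7]] [412.1 237.   73. ]
```

```bash
python3 -m handwheel '[[0.017,0,0,0],[0.017,0.08,0,0],[0.017,0.16,0,0],[0.017,0.21,0,0],[0.017,0.23,0,0],[0.017,0.242,0,0],[0.017,0.25,0,0],[0.017,0.25,0,0],[0.017,0.25,0,0]]'
```

```text
time_s: 17.7
tool_pos: [478.2, 236.3, 189.4]
eef_rot: [[0.048, 0.001, -0.999], [0.999, 0.001, 0.048], [0.001, -1.0, -0.001]]
ft_force: [0.1, 0.3, -0.2]
width: 0.244
```

```bash
python3 -m handwheel '[[0,0.002,0,0],[0,0.002,0,0],[0,0.002,0,0],[0,0.002,0,0],[0,0.002,0,0]]' 0.43;  python3 -m handwheel '[[0,-0.03,0,0],[0,-0.1,0,0],[0,-0.25,0,0],[0,-0.4,0,0],[0,-0.5,0,0],[0,-0.5,0,0]]'
python3 - <<'E'
from h import *
s=state();m=camera_model('wrist');im=capture('wrist');save('w14.png',im);
print(s['time_s'],s['tool_pos'],s['width'])
E
```

```text
time_s: 18.2
tool_pos: [478.0, 236.2, 188.6]
eef_rot: [[0.048, 0.0, -0.999], [0.999, 0.0, 0.048], [0.0, -1.0, -0.0]]
ft_force: [-0.2, -0.2, -0.3]
width: 0.425
time_s: 18.8
tool_pos: [478.7, 236.8, 292.2]
eef_rot: [[0.048, 0.006, -0.999], [0.999, 0.005, 0.048], [0.005, -1.0, -0.006]]
ft_force: [0.5, -0.1, -0.0]
width: 0.427
18.8 [478.7 236.8 292.2] 0.42701983612321665
```

View pics/w14.png

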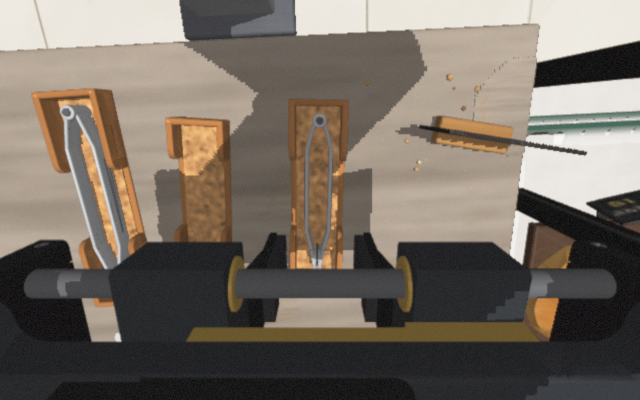

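The medium tongs are shut in the medium tray, with the ring at (319,120) and the tips near (318,255). Now the small ones.

```bash
python3 -m handwheel '[[-0.2,0,0,0],[-0.45,0,0,0],[-0.7,0,0,0],[-0.9,0,0,0],[-1,0,0,0],[-1,0,0,0]]' ; python3 -m handwheel '[[-0.15,0,0.04,-0.09],[-0.3,0,0.1,-0.18],[-0.5,0,0.17,-0.27],[-0.71,0,0.17,-0.36],[-0.71,0,0.17,-0.45],[-0.71,0,0.17,-0.54],[-0.71,0,0.17,-0.63],[-0.71,0,0.17,-0.72],[-0.71,0,0.17,-0.81],[-0.71,0,0.17,-0.9],[-0.71,0,0.17,-1],[-0.71,0,0.17,-1],[-0.71,0,0.17,-1]]' 1
python3 - <<'E'
from h import *
s=state();m=camera_model('wrist');im=capture('wrist');save('w15.png',im);
print(s['time_s'],s['tool_pos'],s['eef_rot'][:2,0],s['joint_pos'])
E
```

```text
time_s: 19.45
tool_pos: [467.4, 34.1, 287.5]
eef_rot: [[0.052, -0.003, -0.999], [0.999, -0.001, 0.052], [-0.001, -1.0, 0.003]]
ft_force: [-0.3, 0.3, 0.1]
width: 0.429
time_s: 20.75
tool_pos: [427.7, -103.3, 288.1]
eef_rot: [[-0.999, -0.001, -0.05], [0.05, 0.0, -0.999], [0.001, -1.0, 0.0]]
ft_force: [0.3, -0.3, 0.0]
width: 1.004
20.75 [ 427.7 -103.3  288.1] [-1.   0.1] [  7.7  11.7 -33.8  -0.  -44.5 -10.6]
```

View pics/w15.png

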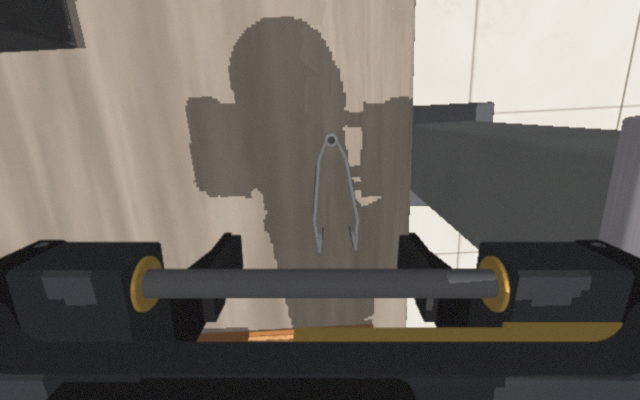

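Run:
```python
from h import *
m=camera_model('wrist')
im=cv2.imread('pics/w15.png');cv2.imwrite('pics/z15.png',cv2.resize(im[130:260,280:400],None,fx=5,fy=4.5,interpolation=cv2.INTER_CUBIC))
r=onto(m,[(331,140)],18);a=onto(m,[(319.5,163),(315,218)],18);b=onto(m,[(343.5,160),(357,217)],18)
A=[np.degrees(np.arctan2(*(q[1]-q[0])[:2])) for q in (a,b)];print(r,a,b,A)
th=np.radians(np.mean(A));print('centre',r[0,:2]+49*np.array([np.sin(th),np.cos(th)]),np.degrees(th))
```

```text
[[ 415.5 -156.3   18. ]] [[ 425.4 -138.6   18. ]
 [ 431.5  -92.5   18. ]] [[ 406.2 -140.1   18. ]
 [ 396.3  -91.7   18. ]] [np.float64(7.52139213730194), np.float64(-11.543438164372503)]
centre [ 413.8 -107.3] -2.0110230135352816
```

View pics/z15.png

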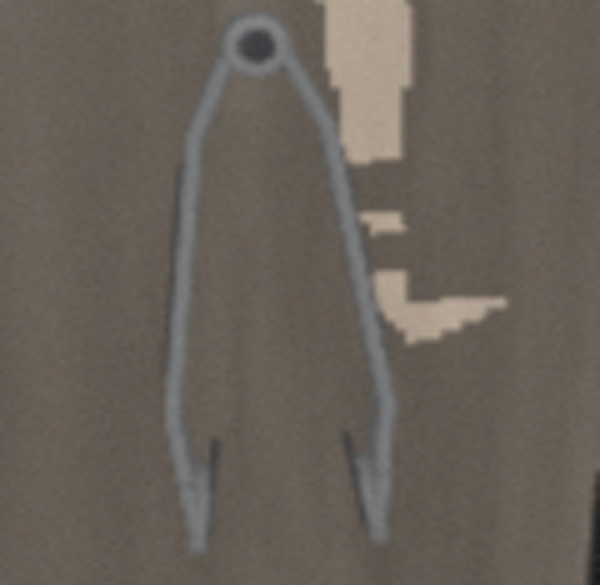

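```bash
python3 -m handwheel '[[0.068,0,0.023,-0.053],[0.068,0.1,0.023,-0.053],[0.068,0.25,0.023,-0.053],[0.068,0.4,0.023,-0.053],[0.068,0.48,0.023,-0.053],[0.068,0.515,0.023,-0.053],[0.068,0.515,0.023,-0.053],[0.068,0.515,0.023,-0.053]]' 1
python3 - <<'E'
from h import *
s=state();print(s['tool_pos'],s['eef_rot'][:2,0]);save('w16.png',capture('wrist'))
E
```

```text
time_s: 21.6
tool_pos: [414.3, -107.6, 186.1]
eef_rot: [[-0.999, 0.001, 0.035], [-0.035, 0.0, -0.999], [-0.001, -1.0, 0.0]]
ft_force: [0.3, -0.2, 0.5]
width: 0.999
[ 414.3 -107.6  186.1] [-1. -0.]
```

View pics/w16.png

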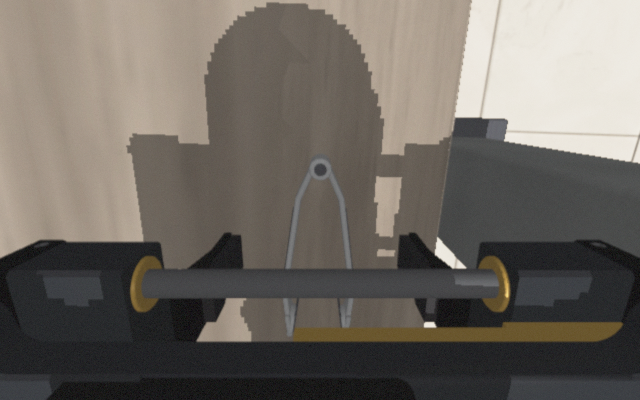

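The ring is at (320,168), so the tongs are centred. Closing with a 1 mm drop.

```bash
python3 -m handwheel '[[0,0.005,0,0],[0,0.006,0,0],[0,0.006,0,0],[0,0.006,0,0],[0,0.006,0,0],[0,0.006,0,0],[0,0.006,0,0],[0,0.006,0,0],[0,0.006,0,0],[0,0.006,0,0],[0,0.006,0,0]]' 0
python3 - <<'E'
from h import *
s=state();m=camera_model('wrist');print(s['tool_pos']);save('w17.png',capture('wrist'))
E
```

```text
time_s: 22.75
tool_pos: [413.7, -107.7, 184.3]
eef_rot: [[-0.999, -0.0, 0.035], [-0.035, -0.0, -0.999], [0.0, -1.0, 0.0]]
ft_force: [0.4, -1.0, 0.8]
width: 0.214
[ 413.7 -107.7  184.3]
```

View pics/w17.png

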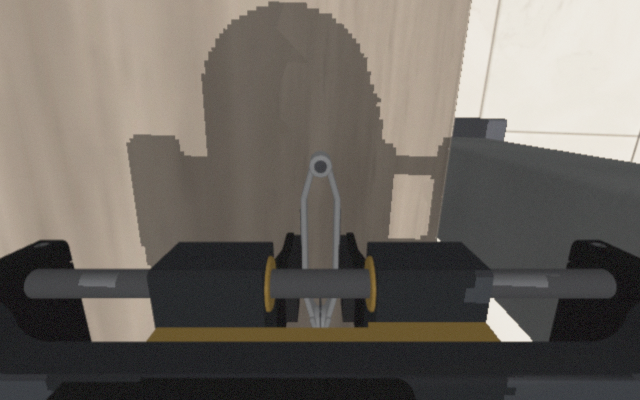

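```bash
python3 -m handwheel '[[0,-0.12,0,0],[0,-0.3,0,0],[0,-0.42,0,0],[0,-0.42,0,0],[-0.05,-0.42,-0.2,0.08],[-0.1,-0.42,-0.4,0.17],[-0.158,-0.42,-0.6,0.26],[-0.158,-0.42,-0.785,0.35],[-0.158,-0.42,-0.785,0.44],[-0.158,-0.42,-0.785,0.53],[-0.158,-0.42,-0.785,0.62],[-0.158,-0.42,-0.785,0.667],[-0.158,-0.42,-0.785,0.667]]'; python3 -m handwheel '[[0.1,0,-0.12,0.09],[0.2,0,-0.24,0.18],[0.293,0,-0.351,0.27],[0.293,0,-0.351,0.36],[0.293,0,-0.351,0.426],[0.293,0,-0.351,0.426],[0.293,0,-0.351,0.426]]'
python3 - <<'E'
from h import *
s=state();m=camera_model('wrist');im=capture('wrist');save('w18.png',im);save('z18.png',cv2.resize(im[60:260,220:420],None,fx=4,fy=3,interpolation=cv2.INTER_CUBIC))
print(s['tool_pos'],s['eef_rot'][:2,0])
E
```

```text
time_s: 24.1
tool_pos: [439.4, 50.2, 267.2]
eef_rot: [[-0.53, -0.002, -0.848], [0.848, -0.001, -0.53], [0.0, -1.0, 0.002]]
ft_force: [0.5, 0.2, -0.9]
width: 0.216
time_s: 24.8
tool_pos: [468.2, 137.0, 267.8]
eef_rot: [[0.108, -0.001, -0.994], [0.994, -0.001, 0.108], [-0.001, -1.0, 0.001]]
ft_force: [-0.1, 0.1, 0.2]
width: 0.217
[468.2 137.  267.8] [0.1 1. ]
```

View pics/z18.png

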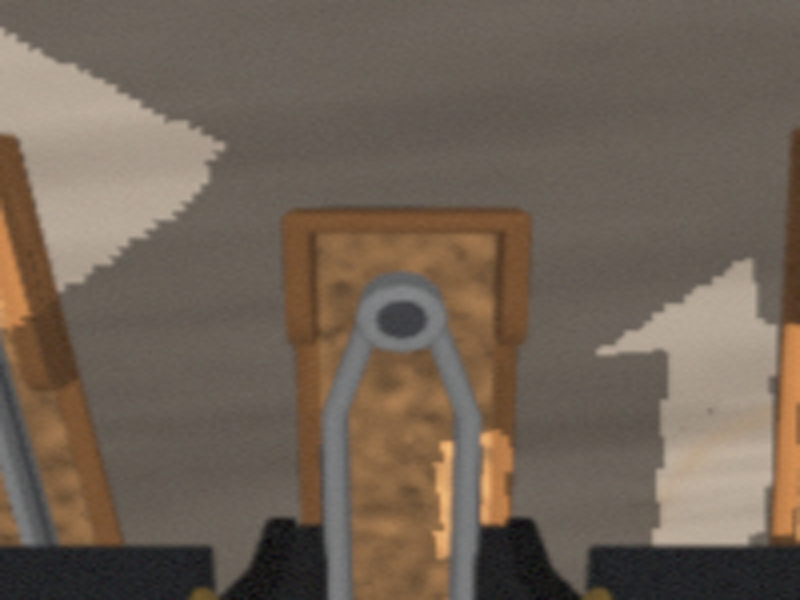

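View pics/w18.png

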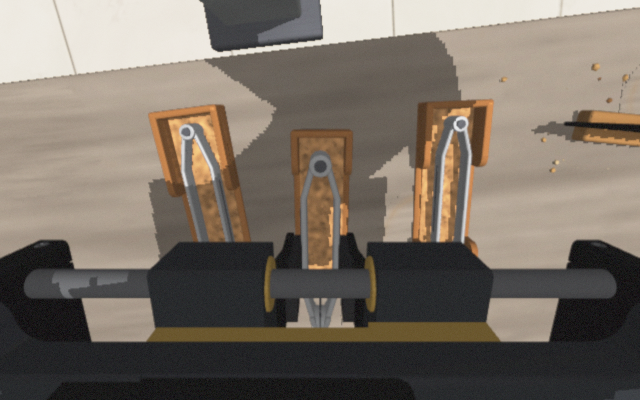

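Run:
```python
from h import *
m=camera_model('wrist');s=state();T=s['eef_rot']
def f(p,z):
    u=[(220+a/4,60+b/3) for a,b in p]; X=onto(m,u,z); return X,(X-s['tool_pos'])@T
for p,z in (([(284,213),(531,213)],22),([(289,338),(526,338)],22),([(302,520),(512,520)],4),([(400,318)],267.8-184.3+18)): 
    a,b=f(p,z);print(b[:,[0,2]],a.mean(0),b.mean(0)[[0,2]])
```

```text
[[-20.5  61.9]
 [ 22.8  61.9]] [406.7 144.7  22. ] [ 1.2 61.9]
[[-20.3  32.3]
 [ 22.7  32.3]] [436.1 141.6  22. ] [ 1.2 32.3]
[[-20.4 -22.2]
 [ 23.1 -22.2]] [490.3 135.8   4. ] [  1.4 -22.2]
[[-0.3 50.8]] [417.6 142.1 101.5] [-0.3 50.8]
```

Tray and tongs line up to within 1.3 mm across and 3 mm along, and I'll trim that out on the way down.

```bash
python3 -m handwheel '[[0.006,0.05,-0.012,0],[0.006,0.18,-0.012,0],[0.006,0.28,-0.012,0],[0.006,0.34,-0.012,0],[0.006,0.37,-0.012,0],[0.006,0.385,-0.012,0],[0.006,0.393,-0.012,0],[0.006,0.393,-0.012,0],[0.006,0.393,-0.012,0]]'
```

```text
time_s: 25.75
tool_pos: [471.1, 138.2, 190.3]
eef_rot: [[0.111, 0.001, -0.994], [0.994, 0.001, 0.111], [0.001, -1.0, -0.001]]
ft_force: [-0.1, 0.2, -0.3]
width: 0.215
```

```bash
python3 -m handwheel '[[0,0.005,0,0],[0,0.007,0,0],[0,0.007,0,0]]'; python3 -m handwheel '[[0,0,0,0],[0,0,0,0],[0,0,0,0],[0,0,0,0]]' 0.4;  python3 -m handwheel '[[0,-0.03,0,0],[0,-0.1,0,0],[0,-0.25,0,0],[0,-0.45,0,0],[0,-0.65,0,0],[0,-0.8,0,0],[0,-0.8,0,0]]'
python3 - <<'E'
from h import *
s=state();m=camera_model('wrist');im=capture('wrist');save('w19.png',im);
print(s['time_s'],s['tool_pos'],s['width'])
E
```

```text
time_s: 26.05
tool_pos: [470.9, 138.1, 188.5]
eef_rot: [[0.111, 0.0, -0.994], [0.994, 0.0, 0.111], [0.0, -1.0, -0.0]]
ft_force: [-0.2, 0.2, -0.8]
width: 0.22
time_s: 26.45
tool_pos: [470.9, 138.1, 188.4]
eef_rot: [[0.111, 0.0, -0.994], [0.994, 0.0, 0.111], [0.0, -1.0, -0.0]]
ft_force: [-0.1, 0.4, -0.0]
width: 0.384
time_s: 27.15
tool_pos: [471.8, 138.6, 353.6]
eef_rot: [[0.11, 0.01, -0.994], [0.994, 0.005, 0.11], [0.006, -1.0, -0.009]]
ft_force: [0.9, 0.5, 1.0]
width: 0.399
27.15 [471.8 138.6 353.6] 0.399099895576605
```

View pics/w19.png

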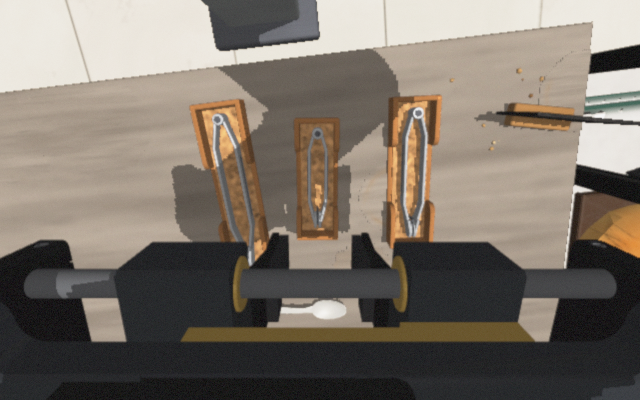

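All three pairs are in their trays. I'll move forward for a second view, to check the tips, how they lie and the heights.

```bash
python3 -c "
from h import *;import pickle
pickle.dump(camera_model('wrist'),open('m19.pkl','wb'))"; python3 -m handwheel '[[0,0,-0.15,0],[-0.1,0,-0.3,0],[-0.25,0,-0.4,0],[-0.25,0,-0.4,0],[-0.25,0,-0.4,0]]'
python3 - <<'E'
from h import *
import pickle
m=camera_model('wrist');im=capture('wrist');save('w20.png',im);pickle.dump((m,im),open('w20.pkl','wb'))
save('z20.png',cv2.resize(im[0:230,200:530],None,fx=2.4,fy=2.4,interpolation=cv2.INTER_CUBIC))
s=capture('side');save('s20.png',cv2.resize(s[130:240,240:440],None,fx=4,fy=4,interpolation=cv2.INTER_CUBIC))
E
```

```text
time_s: 27.7
tool_pos: [544.7, 78.8, 346.9]
eef_rot: [[0.113, -0.003, -0.994], [0.994, -0.001, 0.113], [-0.001, -1.0, 0.003]]
ft_force: [-0.5, -0.4, -0.8]
width: 0.398
```

View pics/z20.png

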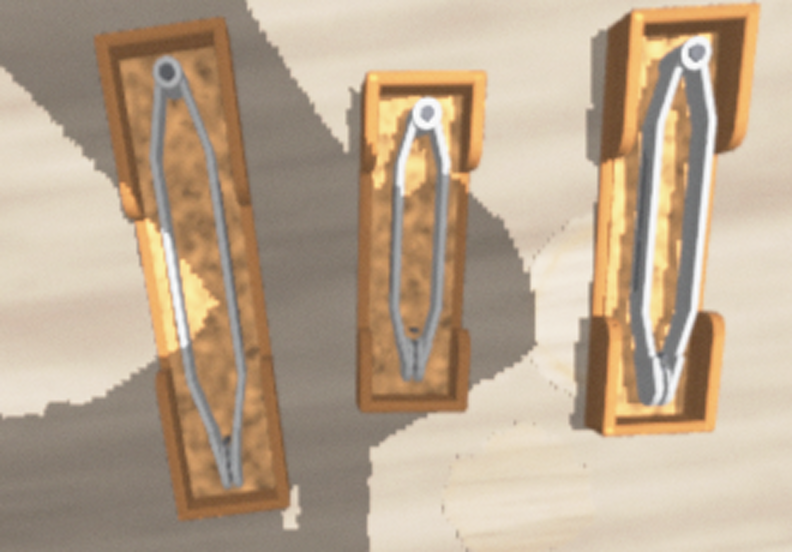

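View pics/s20.png

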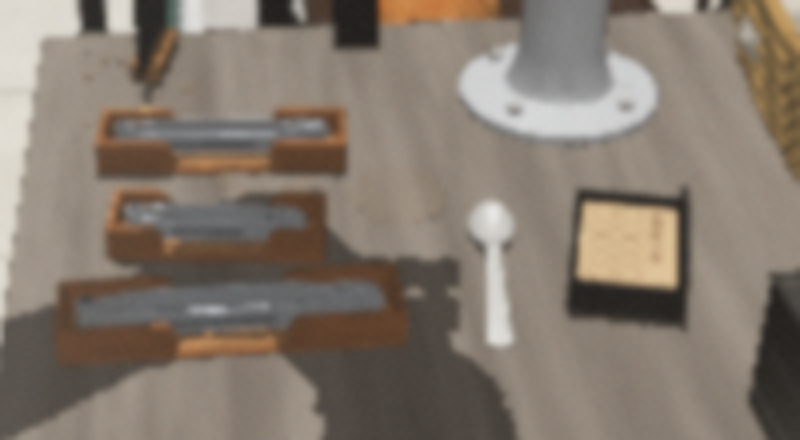

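Run:
```python
from h import *
import pickle
a=pickle.load(open('m19.pkl','rb'));b=pickle.load(open('w20.pkl','rb'))[0]
print(tri(a,[(217.5,119.5),(317.5,133),(418.5,113),(294,118),(390,97)],b,[(269.5,29.8),(377,47),(489.5,22),(351.5,31),(465,5)]))
```

```text
[[395.3  49.9  18.9]
 [418.9 143.6  14.8]
 [410.8 241.3  19.9]
 [402.4 122.3  10.2]
 [395.  215.6  25.6]]
```

```bash
python3 -c "
from plant import *
print(finish_job(), state()['time_s'])"
```

```text
the job is handed in; nothing more can be done
the job is handed in; nothing more can be done
```

The job is handed in at about 28 s of the 80 s limit. All three pairs of tongs are folded shut and lying in their own trays: large in large, medium in medium, small in small.

- **Shut:** the jaws closed to about 23, 21 and 19 mm on the three pairs, close to or just under their shut widths. In the last wrist and side pictures the tips are together and each pair is inside its tray's walls.
- **Forces and contact:** the wrist force read at the end of each move never exceeded about 2.5 N, far below the 120 N limit. The gripper was clear of everything when I handed in.
- **Teaspoon:** it was not touched, and in the last side picture it lies where it was.
- **Height check:** this one was weak. The last two-view measurement put the pivot rings at 15–20 mm, against an expected 22–24 mm. Two tray-rim points in the same check came out at 10 and 26 mm against 22, so the method is only good to several millimetres. That the tongs lie flat rests on the lowering depth of about 4 mm above the worktop, the absence of any force at release, and the pictures.

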